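# Load a camera filter and click the filter slide into place

### The arm

A 6-joint arm with a two-finger parallel gripper is mounted at the origin on the work surface. World frame = base frame: x ahead of the robot, y to its left, z up, the work surface at z = 0. Lengths are in m, angles in rad, forces in N, time in s.
With the tool pointing down it reaches from about 0.3 to 0.85 m from the base axis. Payload 4.2 kg.
Tool frame: the origin (TCP) lies between the finger pads; the fingertips stand arm.tip_reach ahead of it and the grasp point (between the pads) lies 11 mm behind it (arm.tip_reach is the distance from the TCP to the fingertips, in m); z points along the fingers, y is the direction in which the jaws open and shut (so a half turn about z gives the same grasp; the last joint's range is limited). The gripper opens to 91 mm and grips with 3 to 60 N. Pads are 32 mm wide; open, the fingers measure 118 mm over their backs; the gripper's body (76 mm by 178 mm) begins 60 mm behind the grasp point.
Start: joints at [-0.02, 0.32, 1.565, -0, 1.257, -0.02], TCP at [0.575, 0, 0.222] pointing down, gripper open.
Joint ranges: [-3.11, 3.11], [-0.84, 2.01], [0.21, 2.61], [-1.34, 4.49], [0.05, 2.63], [-2.56, 2.56]. Speed limits (rad/s): [2.57, 2.57, 3.14, 3.14, 3.14, 3.14].

### API

Orientations are given as a 3x3 rotation matrix whose columns are the frame's x, y, z axes.
In Python, from cell import arm, snapshot, get_calibration gives the robot as it stands.
- The arm moves only by the shell command python3 -m handwheel 'ROWS' [FORCE]. ROWS is JSON, a list of rows, each an object of numbers: "dx", "dy", "dz": the shift along the tool's x, y, z in units of 40 mm (1.0 is 40 mm); "rx", "ry", "rz": the turn, a rotation vector about the tool's x, y, z in units of 10 degrees (1.0 is 10 degrees); "gripper": the gripper's target within -1 to 1 (fully open at 1, half-way at 0, shut at -1). A call has 1 to 5 rows; each row shifts and turns the pose as measured when the row begins, along the tool's axes as they then stand; what a row does not reach is not made up. A row lasts 1/8 s, in which the tool goes at most 62.5 mm and 10.7 degrees, less where a joint would pass 70% of its speed; a pose out of reach is approached as far as the arm can. A call is refused whole if a number of a shift passes 1 or a number of a turn 1, either way. A call with a gripper value outside its range is refused whole. The fingers move at their own pace and stop on an object; FORCE is the grip in N (left out, the last holds). Time passes only in rows, so rows that do not move let the fingers close. It gives the time, the measured TCP pose, the force and the opening at its end, in the units of the state.
- arm.get_obs(): the state, without advancing time (a new reading comes with each control period).
- snapshot(name): name is "scene" or "side" or "wrist"; returns the picture (480x640x3 uint8, blue, green, red); there is no depth.
- get_calibration(name): a dict with "mtx" (3x3 intrinsics, pixels), "distortion" ([k1, k2, p1, p2, k3] as OpenCV has them; the pictures are not rectified), "R" (3x3) and "t" (3): a world point X has camera coordinates R X + t. Camera axes: x right, y down, z forward; pixel columns grow to the right and rows downward; lengths in m; the calibration is good to about 2 mm. A picture is of the moment at which its call begins: read the wrist's pose just before it. get_calibration takes no time and is no camera call; for the wrist camera it gives the pose at the moment of the call.
- arm.finish_job(): hands the job in, once; it reports no verdict.
The state is a dict: "clock": time; "joints": joint angles; "dq": joint speeds; "effort": joint torques, N m; "tcp_pos": TCP position; "orientation": TCP orientation; "wrist_force": force on the tool from outside, world axes, zero at the start; "wrist_torque": the same for the moment, N m; "grip_width": finger opening in m.
Only numpy, scipy, OpenCV 4.12 (cv2) and the standard library are available. Lean on these libraries where they do the work, as an engineer would, in place of code of your own. Each camera call takes 0.05 s, during which the arm holds its last target. There are 200 camera calls.

### The job

Take the filter card with the round glass window out of the rack and slide it down into the empty holder on the camera's filter slide until it sits fully home. Then take the slide by its finger post and run it along the rail until you feel the ball click into the notch, with the filter in front of the lens, and finish while still gripping the post and holding the slide steady there for the picture. Leave everything else on the desk where it is.

Things in the scene. Friction and masses are not known exactly. Their poses are not given: they have to be found in the camera images.
- filter: The filter: an upright black metal card 56 mm wide (own y), 10 mm thick (x), 64 mm high, with a round glass window 36 mm across, and on its top edge a plain grip tab 26 mm wide, 10 mm thick, 24 mm high (88 mm overall). About 70 g, the same back to front. Origin: centre of its underside, z up. Starts upright in one of the rack's three places.
- diffuser: A card like the filter but with a square white window and a narrow tab, 14 mm wide; another place of the rack. Not wanted: stays there.
- blank: A card like the filter but without any window and with a broad tab, 44 mm wide; another place of the rack. Not wanted: stays there.
- rack: Grey card rack, fixed: base 215 mm long (own y), 46 mm wide, 12 mm thick, with three places 66 mm apart along y, each a pair of upright edge channels for the lower part of a card (their funnel lips reach 48 mm above the desk). Cards stand on the base, 12 mm above the desk, thickness along the rack's x. Origin: centre of its underside.
- slide: The filter slide: a black carriage 225 mm long (own y, -115 to +110 mm), 44 mm wide (x), moving only along its own y on a low rail fixed to the desk. Origin: centre of the floor of the card holder, on the carriage's top, 36 mm above the desk; z up. Moving to its own +y brings the holder in front of the lens, 45 to 100 mm from the start. Drag 1 to 2 N. A hard stop follows 40 mm or more past the notch.
- slide_holder (a point): Centre of the mouth of the empty card holder, 55 mm above the slide's origin. The holder is two upright aluminium edge channels: a card goes straight down between them, width along the slide's y, thickness along its x. Inside 58 by 12 mm (1 mm play each side), the top 7 mm flared by 4 mm each side, open at both faces, so window and tab stay free. Fully home, the card's underside is at the slide's origin.
- slide_post (a point): The finger post of the slide, at the end away from the lens (100 mm from the holder along the slide's -y): an upright aluminium bar 14 mm thick (slide's y), 22 mm wide (slide's x), 60 mm high above the carriage, grooved on its two broad faces. This point is on its centre line, 15 mm below its top, 81 mm above the desk. Axes as the slide's.
- plunger (a point): Where the camera stand's spring ball (10 mm across) presses on the slide's -x edge, 26 mm above the desk, right below the lens axis. The slide's only notch, a V 10 mm wide, is level with the holder's middle: at the notch this point's y in the slide's frame is 0. Within 4 mm of it the ball draws the slide in with up to 8 N; pushing on past the middle takes about 8 N.
- cam: The camera on its stand, fixed, on the slide's -x side, at another place along the rail each time. Lens axis 70 mm and top 97 mm above the desk; the lens front is 18 mm from the slide's edge, the stand reaches 160 mm from the rail's centre line. Origin: on the desk, on the rail's centre line, level with the lens axis; x along the view, y along the rail.
- board_vise: The small vise with an upright green circuit board being photographed, fixed to the desk on the slide's +x side, 97 mm high, 100 mm wide. Origin at the centre of its underside.
- lens_cap: Black lens cap lying on the desk, 44 mm across, 9 mm thick; origin at the centre of its underside. Bystander.
- meter: Yellow multimeter lying on the desk, 150 x 75 x 41 mm, origin under its centre. Bystander.
- speaker: Black speaker, 170 x 66 x 62 mm, origin under its centre. Bystander.
- can: Drinks can, 58 mm across, 115 mm high, origin under its centre. Bystander.
- pen: White pen lying on the desk, 140 mm long, 10 mm thick, origin under its middle. Bystander.
- display: Small display module lying on the desk, 85 x 45 x 16 mm, origin under its centre. Bystander.
Mind the look-alikes: they are no part of the job. Leave any orange or purple look-alike of the filter alone.

How it is judged:
On the way, in this order (a step that is already met when the one before it is completed fails the run):
1. the filter sits fully home in the slide's holder, let go by the fingers (x of filter in the frame of slide between -0.0025 and 0.0025 m and y of filter in the frame of slide between -0.0025 and 0.0025 m and z of filter in the frame of slide between -0.003 and 0.003 m and angle between filter's own z axis and vertical below 0.06 rad and contact force between the fingers and filter below 0.1 N), for 0.3 s.
2. the slide, gripped by its post, is at the notch with the filter in it (x of filter in the frame of slide between -0.0025 and 0.0025 m and y of filter in the frame of slide between -0.0025 and 0.0025 m and z of filter in the frame of slide between -0.003 and 0.003 m and angle between filter's own z axis and vertical below 0.06 rad and y of plunger in the frame of slide between -0.002 and 0.002 m and contact force between the fingers and slide above 2 N), for 0.2 s.
At the end, for the whole second after the job is handed in: Filter upright in the holder, within 3 mm of its floor and 2.5 mm of its middle, untouched; notch within 2 mm of the ball, slide still, its post still gripped (2 N or more, grasp point within 40 mm of the marked point). Other cards and things never moved over 30 mm (all of step 2 and distance between the grasp point and slide_post below 0.04 m and contact force between the fingers and filter below 0.1 N and linear speed of slide below 0.01 m/s); the arm keeps its last pose, push and grip.
It fails at once if a card that is not wanted is moved by more than 30 mm (distance of any of diffuser, blank from where it was at the start of the episode above 0.03 m).
It fails at once if another thing on the desk (cap, meter, speaker, can, pen, display) is moved by more than 30 mm (distance of any of lens_cap, meter, speaker, can, pen, display from where it was at the start of the episode above 0.03 m).
It also fails if it takes over 64 s, if anything falls off the work surface, if the arm or the gripper's body presses on something with over 40 N, if the wrist force passes 120 N, or if a joint passes its speed limit or range.

## Working session

There is one attempt and no reset: what is moved stays moved. The work goes in short steps, Python scripts to look and compute and a shell command to move; the robot and the scene stay as the last step left them, time stands still between calls to the robot, and variables do not carry over. Pictures are saved under pics/ and viewed, about 8 in all and at most 12, crops included, and the job is handed in when it is done.

```bash
mkdir -p pics; ls
python3 - <<'E'
from cell import arm, snapshot, get_calibration
import cv2, numpy as np
print(arm.tip_reach)
o=arm.get_obs(); print(o)
for n in ("scene","side","wrist"):
    c=get_calibration(n); print(n,c)
    cv2.imwrite(f"pics/{n}0.png",snapshot(n))
E
```

```text
pics
0.008
{'clock': 0.0, 'joints': array([-2.00149664e-02,  3.20302090e-01,  1.56568768e+00, -1.26038729e-05,
        1.25736685e+00, -1.99937500e-02]), 'dq': array([ 0.00258117, -0.00192943,  0.00072741, -0.00085896, -0.00017153,
        0.00160556]), 'effort': array([-5.01459035e-04, -4.12465632e+01, -2.31973493e+01,  7.28826877e-02,
        4.58198413e-02, -1.41870069e-04]), 'tcp_pos': array([ 5.74512310e-01, -2.00585823e-06,  2.21111047e-01]), 'orientation': array([[ 1.73403015e-05,  9.99998444e-01, -1.76385413e-03],
       [ 1.00000000e+00, -1.72992024e-05,  2.33159593e-05],
       [ 2.32854098e-05, -1.76385453e-03, -9.99998444e-01]]), 'wrist_force': array([-0.7536233 ,  0.14367898, -0.70617476]), 'wrist_torque': array([ 0.04408922, -0.02579983,  0.0488111 ]), 'grip_width': 0.09127582177549409}
scene {'mtx': array([[465.00297657,   0.        , 314.64967309],
       [  0.        , 465.00297657, 237.65092759],
       [  0.        ,   0.        ,   1.        ]]), 'distortion': array([-0.10647879,  0.        ,  0.        ,  0.        ,  0.        ]), 'R': array([[ 0.7518674 ,  0.65
[... 429 characters left out ...]
'R': array([[ 0.69047086, -0.72335897,  0.00134145],
       [-0.41311522, -0.39585354, -0.82014376],
       [ 0.59378936,  0.56573119, -0.57215593]]), 't': array([-0.38831905,  0.33077545,  1.06456852])}
wrist {'mtx': array([[348.37444544,   0.        , 313.04512089],
       [  0.        , 348.37444544, 236.98384862],
       [  0.        ,   0.        ,   1.        ]]), 'distortion': array([-0.03345567,  0.        ,  0.        ,  0.        ,  0.        ]), 'R': array([[ 9.99999155e-01, -3.14442414e-04, -1.26106958e-03],
       [ 4.13888892e-05, -9.62094928e-01,  2.72714775e-01],
       [-1.29902174e-03, -2.72714597e-01, -9.62094102e-01]]), 't': array([-0.57413821, -0.02944988,  0.39116235])}
```

View pics/scene0.png

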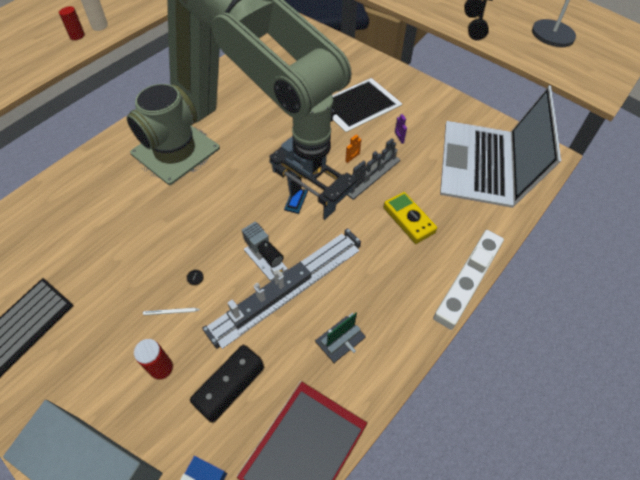

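View pics/side0.png

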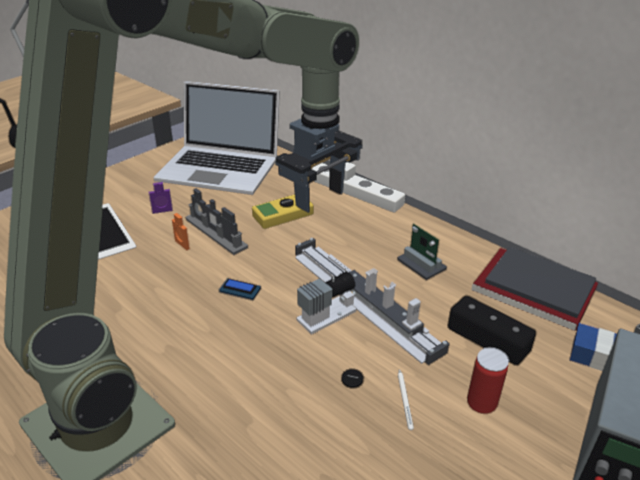

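Run:
```python
import cv2, numpy as np
s=cv2.imread("pics/side0.png"); c=cv2.imread("pics/scene0.png")
r=lambda im,x,y,w,h,k: cv2.resize(im[y:y+h,x:x+w],None,fx=k,fy=k,interpolation=cv2.INTER_CUBIC)
a=r(s,170,175,100,75,4); b=r(s,290,225,160,140,4)
d=r(c,330,120,100,75,4); e=r(c,200,215,170,140,4)
# 2 pictures
p=np.zeros((600,800,3),np.uint8); p[:300,:400]=a; p[:300,400:]=d; 
w=r(cv2.imread("pics/wrist0.png"),0,0,640,480,.625); p[300:,:400]=w
cv2.imwrite("pics/a.png",p)
p=np.zeros((560,800,3),np.uint8);
b=r(s,295,230,160,140,5)
cv2.imwrite("pics/b.png",b[:600]);
```

```text
(no output)
```

View pics/a.png

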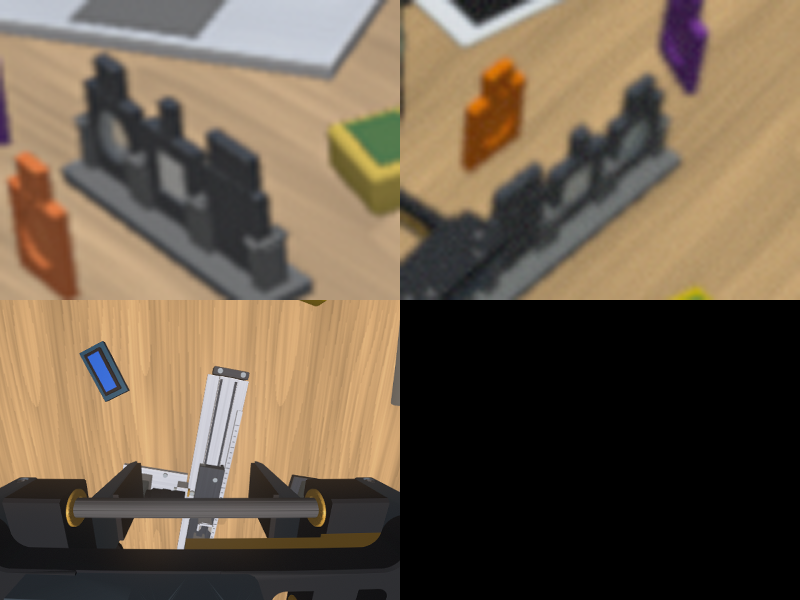

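View pics/b.png

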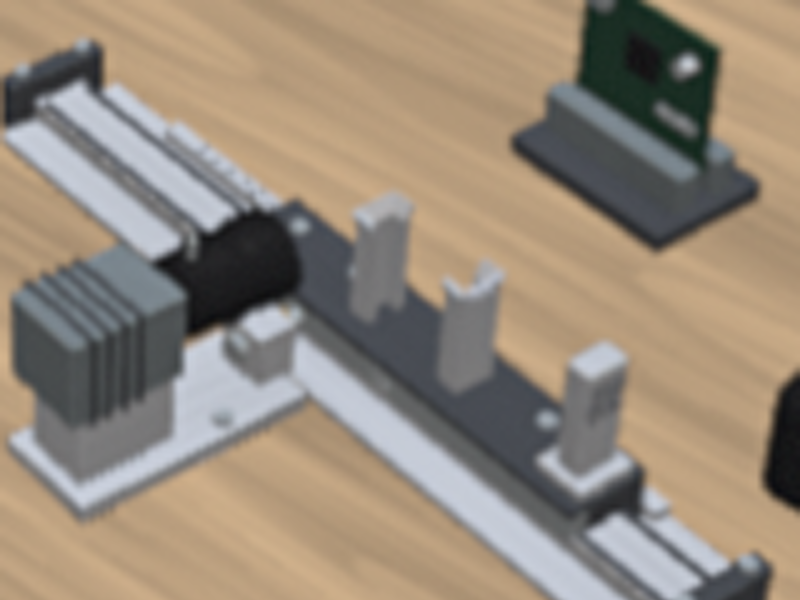

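```bash
cat > h.py <<'E'
import cv2, numpy as np
from cell import arm, snapshot, get_calibration
def ray(c,uv):
    p=cv2.undistortPoints(np.array([[uv]],float),c["mtx"],c["distortion"])[0,0]
    R,t=np.array(c["R"]),np.array(c["t"]); return -R.T@t, R.T@np.array([p[0],p[1],1])
def atz(c,uv,z):
    o,d=ray(c,uv); return o+d*(z-o[2])/d[2]
def proj(c,X):
    R,t=np.array(c["R"]),np.array(c["t"])
    return cv2.projectPoints(np.atleast_2d(np.array(X,float)),cv2.Rodrigues(R)[0],t,c["mtx"],c["distortion"])[0][:,0]
E
python3 - <<'E'
from h import *
np.set_printoptions(precision=4,suppress=True)
s=get_calibration("side");c=get_calibration("scene")
for n,u,v,z in [("filt",(197.5,190.5),(391.5,141),.1),("diff",(212.5,200.5),(375.5,152.5),.1),("blank",(228,210),(360,163.7),.1)]:
    print(n,atz(s,u,z),atz(c,v,z))
for n,u,z in [("post",(414.6,302),.096),("chA",(371.6,271.6),.091),("chB",(389.6,285),.091)]: print(n,atz(s,u,z), proj(c,atz(s,u,z)))
E
```

```text
filt [0.5297 0.3794 0.1   ] [0.5361 0.3862 0.1   ]
diff [0.5256 0.3136 0.1   ] [0.5291 0.319  0.1   ]
blank [0.524  0.2522 0.1   ] [0.5228 0.2565 0.1   ]
post [ 0.5639 -0.2663  0.096 ] [[230.3761 303.4916]]
chA [ 0.5856 -0.14    0.091 ] [[276.301 273.446]]
chB [ 0.5766 -0.1947  0.091 ] [[257.0906 286.7385]]
```

```bash
python3 -m handwheel '[{"dx":-1},{"dx":-1},{"dx":-1},{"dx":-1},{"dx":-1}]'; python3 -m handwheel '[{"dx":-1},{"dx":-1},{"dx":-1},{"dx":-0.5},{"dx":0}]'
python3 - <<'E'
from h import *
c=get_calibration("wrist"); im=snapshot("wrist"); cv2.imwrite("pics/w1.png",im); np.savez("w1.npz",**c); print(arm.get_obs()["tcp_pos"])
E
```

```text
[ 5.74743094e-01 -1.29907710e-05  2.21448815e-01]invalid input
invalid input
```

View pics/w1.png

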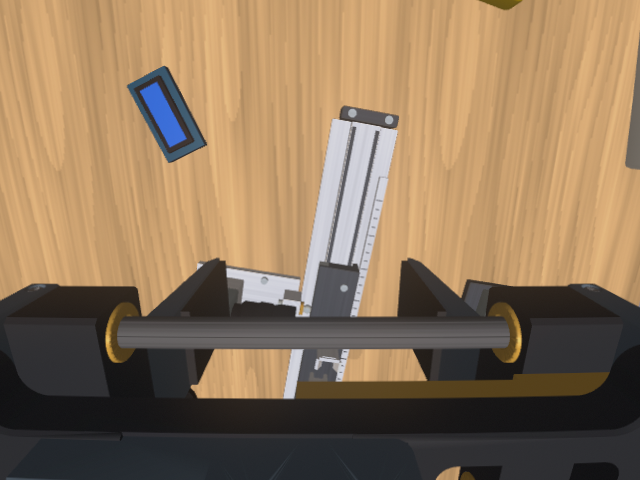

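```bash
python3 -m handwheel '[{"dx":-1,"dy":0,"dz":0,"rx":0,"ry":0,"rz":0,"gripper":1}]'; python3 -m handwheel '[{"dx":-1.0,"dy":0.0,"dz":0.0,"rx":0.0,"ry":0.0,"rz":0.0,"gripper":1.0}]' 10
```

```text
clock: 0.32
tcp_pos: [0.5748, -0.0387, 0.2212]
orientation: [[-0.004, 1.0, -0.001], [1.0, 0.004, 0.001], [0.001, -0.001, -1.0]]
wrist_force: [0.6, -0.6, 0.9]
grip_width: 0.091
clock: 0.45
tcp_pos: [0.5748, -0.0792, 0.2209]
orientation: [[-0.005, 1.0, -0.002], [1.0, 0.005, 0.001], [0.001, -0.002, -1.0]]
wrist_force: [1.0, 0.9, 0.1]
grip_width: 0.0913
```

```bash
python3 -m handwheel '[{"dx":-1,"dy":0,"dz":0,"rx":0,"ry":0,"rz":0,"gripper":1},{"dx":-1,"dy":0,"dz":0,"rx":0,"ry":0,"rz":0,"gripper":1},{"dx":-1,"dy":0,"dz":0,"rx":0,"ry":0,"rz":0,"gripper":1},{"dx":-1,"dy":0,"dz":0,"rx":0,"ry":0,"rz":0,"gripper":1},{"dx":-1,"dy":0,"dz":0,"rx":0,"ry":0,"rz":0,"gripper":1}]'; python3 -m handwheel '[{"dx":-1,"dy":0,"dz":0,"rx":0,"ry":0,"rz":0,"gripper":1},{"dx":0,"dy":0,"dz":0,"rx":0,"ry":0,"rz":0,"gripper":1}]'
python3 - <<'E'
from h import *
c=get_calibration("wrist"); im=snapshot("wrist"); cv2.imwrite("pics/w2.png",im); np.savez("w2.npz",**c)
a=cv2.resize(im[0:300,120:520],None,fx=2,fy=2,interpolation=cv2.INTER_CUBIC); cv2.imwrite("pics/w2c.png",a)
E
```

```text
clock: 1.08
tcp_pos: [0.575, -0.2851, 0.2195]
orientation: [[-0.006, 1.0, -0.003], [1.0, 0.006, 0.002], [0.002, -0.003, -1.0]]
wrist_force: [0.4, -0.0, 0.7]
grip_width: 0.0911
clock: 1.32
tcp_pos: [0.5745, -0.3291, 0.2183]
orientation: [[-0.002, 1.0, -0.004], [1.0, 0.002, 0.002], [0.002, -0.004, -1.0]]
wrist_force: [0.2, 0.8, -0.1]
grip_width: 0.0911
```

View pics/w2c.png

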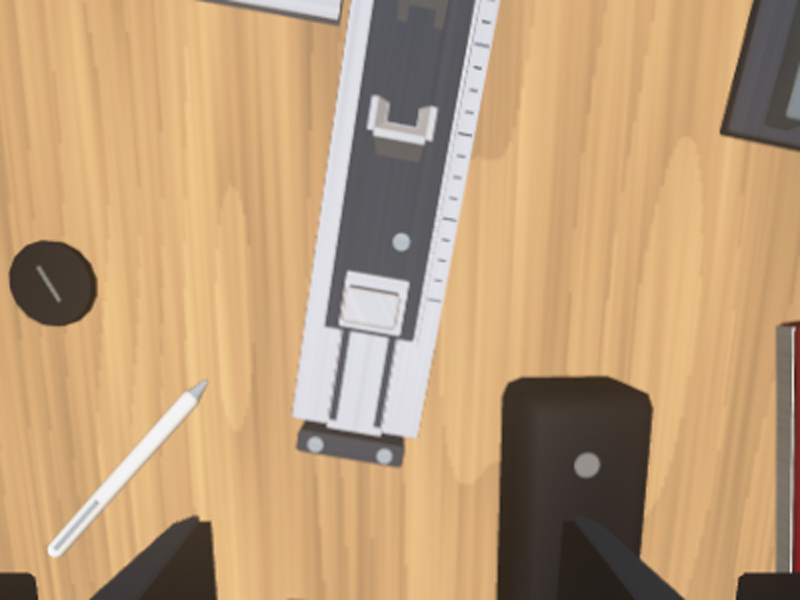

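Run:
```python
from h import *
np.set_printoptions(precision=4,suppress=True)
c=dict(np.load("w2.npz"))
P=lambda u,v,z: atz(c,(u/2+120,v/2),z)[:2]
a=P(326,325,.036);b=P(413,340,.036);l=P(370,0,.036);r=P(475,0,.036)
print("end",a,b,np.linalg.norm(b-a),(a+b)/2)
for d in (l-a,r-b): print("yaw deg",np.degrees(np.arctan2(d[0],d[1])))
for d in [b-a]: print("x yaw",np.degrees(np.arctan2(-d[1],d[0])))
pt=[P(351,285,.096),P(406,294,.096),P(398,330,.096),P(346,320,.096)]
print("post",np.mean(pt,0),P(374,307,.096))
print("ch outer",P(370,128,.091),P(430,142,.091),P(377,95,.091),P(434,108,.091))
th=np.radians(9.0)
yv=np.array([np.sin(th),np.cos(th)])
print("holder from end",(a+b)/2+.115*yv,"from post",np.mean(pt,0)+.1*yv)
```

```text
end [ 0.5443 -0.2731] [ 0.5867 -0.2802] 0.04294803957998109 [ 0.5655 -0.2767]
yaw deg 8.865367073457865
yaw deg 9.79063510088833
x yaw 9.535108395707104
post [ 0.5695 -0.2624] [ 0.5689 -0.2622]
ch outer [ 0.5675 -0.1955] [ 0.5905 -0.2004] [ 0.5701 -0.1839] [ 0.5918 -0.1884]
holder from end [ 0.5835 -0.1631] from post [ 0.5851 -0.1636]
```

```bash
for i in 1 2; do python3 -m handwheel '[{"dx":1,"dy":0,"dz":-0.1,"rx":0,"ry":0,"rz":0,"gripper":1},{"dx":1,"dy":0,"dz":0,"rx":0,"ry":0,"rz":0,"gripper":1},{"dx":1,"dy":0,"dz":0,"rx":0,"ry":0,"rz":0,"gripper":1},{"dx":1,"dy":-0.3,"dz":0,"rx":0,"ry":0,"rz":0,"gripper":1},{"dx":1,"dy":-0.3,"dz":0,"rx":0,"ry":0,"rz":0,"gripper":1}]'|sed -n 2p; done; python3 -m handwheel '[{"dx":1,"dy":0,"dz":0,"rx":0,"ry":0,"rz":0,"gripper":0},{"dx":1,"dy":0,"dz":0,"rx":0,"ry":0,"rz":0,"gripper":0},{"dx":1,"dy":0,"dz":0,"rx":0,"ry":0,"rz":0,"gripper":0},{"dx":1,"dy":0,"dz":0,"rx":0,"ry":0,"rz":0,"gripper":0},{"dx":0,"dy":0,"dz":0,"rx":0,"ry":0,"rz":0,"gripper":0}]'
python3 - <<'E'
from h import *
c=get_calibration("wrist"); im=snapshot("wrist"); cv2.imwrite("pics/w3.png",im); np.savez("w3.npz",**c)
a=cv2.resize(im[0:300,120:520],None,fx=2,fy=2,interpolation=cv2.INTER_CUBIC); cv2.imwrite("pics/w3c.png",a)
E
```

```text
tcp_pos: [0.5487, -0.1184, 0.2222]
tcp_pos: [0.5183, 0.0943, 0.2288]
clock: 3.25
tcp_pos: [0.5088, 0.2664, 0.2313]
orientation: [[-0.021, 1.0, -0.008], [1.0, 0.021, 0.012], [0.012, -0.008, -1.0]]
wrist_force: [-1.3, -1.0, -0.6]
grip_width: 0.0461
```

View pics/w3c.png

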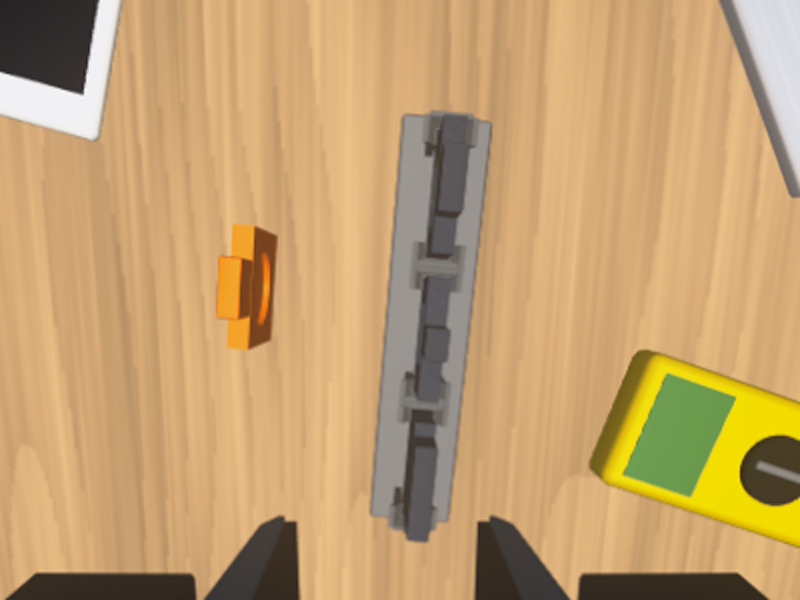

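Run:
```python
from h import *
np.set_printoptions(precision=4,suppress=True)
c=dict(np.load("w3.npz"))
P=lambda u,v,z: atz(c,(u/2+120,v/2),z)[:2]
k=np.array([P(403,115,.012),P(491,122,.012),P(449,521,.012),P(371,515,.012)])
print(k,[np.linalg.norm(k[i]-k[(i+1)%4]) for i in range(4)])
ctr=k.mean(0); d=(k[0]+k[1]-k[2]-k[3]); th=np.arctan2(d[0],d[1]); print("ctr",ctr,"yaw",np.degrees(th))
yv=np.array([np.sin(th),np.cos(th)]); xv=np.array([yv[1],-yv[0]])
f=ctr+.066*yv; print("filter",f)
for dlt in (0,):
  im=cv2.resize(cv2.imread("pics/w3.png")[40:125,290:390],None,fx=6,fy=6,interpolation=cv2.INTER_CUBIC)
  Q=[np.r_[f+sx*.005*xv+sy*.013*yv,.1] for sx,sy in((-1,-1),(1,-1),(1,1),(-1,1))]
  q=((proj(c,Q)-[290,40]+.5)*6).astype(int); cv2.polylines(im,[q],True,(0,0,255),1)
  cv2.imwrite("pics/ov.png",cv2.convertScaleAbs(im,alpha=1.6))
o=arm.get_obs(); R=o["orientation"]
want=np.column_stack([np.r_[yv,0],np.r_[xv,0],[0,0,-1]])
print("rotvec/10deg",np.degrees(cv2.Rodrigues(R.T@want)[0].ravel())/10, "shift/40 to z.12 above",R.T@(np.r_[f,.13]-o["tcp_pos"])/.04)
```

```text
[[0.5121 0.4264]
 [0.5566 0.4241]
 [0.5445 0.2117]
 [0.4993 0.2143]] [np.float64(0.04450067245209408), np.float64(0.2127260793105573), np.float64(0.045310608625992475), np.float64(0.21245382789623635)]
ctr [0.5281 0.3191] yaw 3.348052002119666
filter [0.532 0.385]
rotvec/10deg [-0.0507 -0.0622  0.4494] shift/40 to z.12 above [2.9581 0.6618 2.5602]
```

View pics/ov.png

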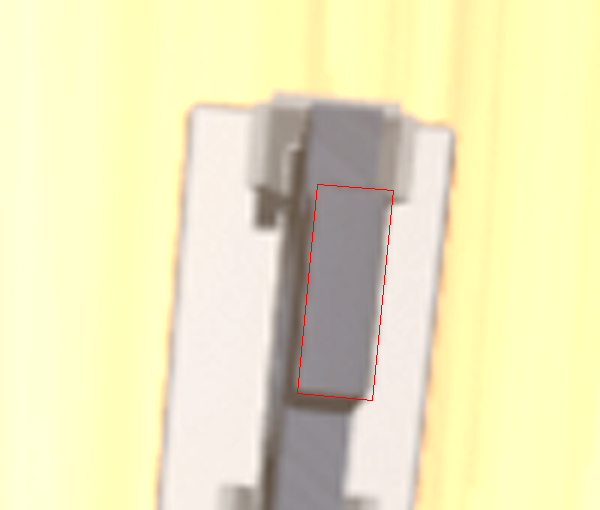

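```bash
cat > go.py <<'E'
import sys
from h import *
# go.py x y z yawdeg : remaining shift (40mm units, after turning) and turn
x,y,z,a=map(float,sys.argv[1:5]); th=np.radians(a)
o=arm.get_obs(); R=o["orientation"]
W=np.column_stack([[np.sin(th),np.cos(th),0],[np.cos(th),-np.sin(th),0],[0,0,-1]])
print("shift after turn",np.round(W.T@(np.array([x,y,z])-o["tcp_pos"])/.04,3),"turn",np.round(np.degrees(cv2.Rodrigues(R.T@W)[0].ravel())/10,3),"tcp",np.round(o["tcp_pos"],4),"F",np.round(o["wrist_force"],1),"w",round(o["grip_width"],4),"t",o["clock"])
E
python3 -m handwheel '[{"dx":0,"dy":0,"dz":0,"rx":-0.05,"ry":-0.06,"rz":0.45,"gripper":0},{"dx":1,"dy":0.13,"dz":0,"rx":0,"ry":0,"rz":0,"gripper":0},{"dx":1,"dy":0.13,"dz":0.2,"rx":0,"ry":0,"rz":0,"gripper":0},{"dx":1,"dy":0.13,"dz":0.5,"rx":0,"ry":0,"rz":0,"gripper":0},{"dx":0,"dy":0,"dz":0,"rx":0,"ry":0,"rz":0,"gripper":0}]' >/dev/null; python3 go.py .531 .385 .081 3.35
```

```text
shift after turn [0.087 0.01  3.059] turn [-0.002  0.019 -0.035] tcp [0.5304 0.3815 0.2033] F [-0.9 -0.3 -0.8] w 0.0455 t 3.925
```

```bash
python3 -m handwheel '[{"dx":0.09,"dy":0.01,"dz":0.5,"rx":0,"ry":0.02,"rz":-0.04,"gripper":0},{"dx":0,"dy":0,"dz":0.7,"rx":0,"ry":0,"rz":0,"gripper":0},{"dx":0,"dy":0,"dz":0.4,"rx":0,"ry":0,"rz":0,"gripper":0},{"dx":0,"dy":0,"dz":0,"rx":0,"ry":0,"rz":0,"gripper":0}]' >/dev/null; python3 go.py .531 .385 .081 3.35
```

```text
shift after turn [ 0.126 -0.016  1.497] turn [ 0.012  0.005 -0.009] tcp [0.5314 0.3799 0.1409] F [ 0.  -0.2 -0.1] w 0.0458 t 4.425
```

```bash
python3 -m handwheel '[{"dx":0.18,"dy":-0.02,"dz":0.5,"rx":0.01,"ry":0,"rz":-0.01,"gripper":0},{"dx":0.02,"dy":0,"dz":0.5,"rx":0,"ry":0,"rz":0,"gripper":0},{"dx":0.02,"dy":0,"dz":0.4,"rx":0,"ry":0,"rz":0,"gripper":0},{"dx":0,"dy":0,"dz":0,"rx":0,"ry":0,"rz":0,"gripper":0}]' >/dev/null; python3 go.py .531 .385 .081 3.35
```

```text
shift after turn [-0.124 -0.028  0.076] turn [ 0.02  -0.012 -0.003] tcp [0.5324 0.3899 0.084 ] F [0.3 0.8 0.1] w 0.0454 t 4.925
```

```bash
python3 -m handwheel '[{"dx":-0.11,"dy":-0.03,"dz":0.07,"rx":0.02,"ry":-0.01,"rz":0,"gripper":0},{"dx":0,"dy":0,"dz":0,"rx":0,"ry":0,"rz":0,"gripper":0}]' >/dev/null; python3 go.py .531 .385 .081 3.35;  python3 -m handwheel '[{"dx":0,"dy":0,"dz":0,"rx":0,"ry":0,"rz":0,"gripper":-1},{"dx":0,"dy":0,"dz":0,"rx":0,"ry":0,"rz":0,"gripper":-1},{"dx":0,"dy":0,"dz":0,"rx":0,"ry":0,"rz":0,"gripper":-1},{"dx":0,"dy":0,"dz":0,"rx":0,"ry":0,"rz":0,"gripper":-1}]' 25 >/dev/null; python3 go.py .531 .385 .081 3.35
```

```text
shift after turn [-0.019 -0.009  0.023] turn [ 0.006 -0.007 -0.002] tcp [0.5314 0.3858 0.0819] F [0.2 0.4 0.4] w 0.0457 t 5.175
shift after turn [-0.031 -0.027  0.063] turn [ 0.02  -0.018 -0.003] tcp [0.5322 0.3862 0.0835] F [ 0.6  0.4 -0.4] w 0.01 t 5.675
```

```bash
python3 -m handwheel '[{"dx":0,"dy":0,"dz":-0.4,"rx":0,"ry":0,"rz":0,"gripper":-1},{"dx":0,"dy":0,"dz":-0.6,"rx":0,"ry":0,"rz":0,"gripper":-1},{"dx":0,"dy":0,"dz":-1,"rx":0,"ry":0,"rz":0,"gripper":-1},{"dx":0,"dy":0,"dz":-1,"rx":0,"ry":0,"rz":0,"gripper":-1},{"dx":0,"dy":0,"dz":0,"rx":0,"ry":0,"rz":0,"gripper":-1}]' ; python3 go.py .5845 -.1635 .21 9.4
```

```text
clock: 6.3
tcp_pos: [0.5319, 0.3861, 0.2107]
orientation: [[0.059, 0.998, 0.005], [0.998, -0.059, 0.004], [0.004, 0.005, -1.0]]
wrist_force: [0.0, 0.4, -1.1]
grip_width: 0.0098
shift after turn [-13.34    3.541   0.016] turn [ 0.027 -0.027  0.602] tcp [0.5319 0.3861 0.2107] F [ 0.   0.4 -1.1] w 0.0098 t 6.3
```

```bash
python3 -m handwheel '[{"dx":0,"dy":0,"dz":0,"rx":0.03,"ry":-0.03,"rz":0.6,"gripper":-1},{"dx":-0.5,"dy":0.13,"dz":0,"rx":0,"ry":0,"rz":0,"gripper":-1},{"dx":-1,"dy":0.27,"dz":0,"rx":0,"ry":0,"rz":0,"gripper":-1},{"dx":-1,"dy":0.27,"dz":0,"rx":0,"ry":0,"rz":0,"gripper":-1},{"dx":-1,"dy":0.27,"dz":0,"rx":0,"ry":0,"rz":0,"gripper":-1}]' |sed -n 2p; python3 -m handwheel '[{"dx":-1,"dy":0.27,"dz":0,"rx":0,"ry":0,"rz":0,"gripper":-1},{"dx":-1,"dy":0.27,"dz":0,"rx":0,"ry":0,"rz":0,"gripper":-1},{"dx":-1,"dy":0.27,"dz":0,"rx":0,"ry":0,"rz":0,"gripper":-1},{"dx":-1,"dy":0.27,"dz":0,"rx":0,"ry":0,"rz":0,"gripper":-1},{"dx":-1,"dy":0.27,"dz":0,"rx":0,"ry":0,"rz":0,"gripper":-1}]' |sed -n 2p;  python3 go.py .5845 -.1635 .21 9.4
```

```text
tcp_pos: [0.5434, 0.2349, 0.2071]
tcp_pos: [0.5604, 0.0149, 0.2042]
shift after turn [-4.301  1.323 -0.145] turn [-0.092  0.08   0.091] tcp [0.5604 0.0149 0.2042] F [ 0.1  0.2 -0.8] w 0.0099 t 7.55
```

```bash
python3 -m handwheel '[{"dx":-1,"dy":0.33,"dz":-0.1,"rx":-0.09,"ry":0.08,"rz":0.09,"gripper":-1},{"dx":-1,"dy":0.33,"dz":-0.05,"rx":0,"ry":0,"rz":0,"gripper":-1},{"dx":-1,"dy":0.33,"dz":0,"rx":0,"ry":0,"rz":0,"gripper":-1},{"dx":-1,"dy":0.33,"dz":0,"rx":0,"ry":0,"rz":0,"gripper":-1},{"dx":0,"dy":0,"dz":0,"rx":0,"ry":0,"rz":0,"gripper":-1}]' >/dev/null;  python3 go.py .5845 -.1635 .2 9.4
```

```text
shift after turn [0.047 0.12  0.152] turn [-0.063  0.014  0.01 ] tcp [ 0.5795 -0.1646  0.2061] F [-0.   0.6 -0.4] w 0.0101 t 8.175
```

```bash
python3 -m handwheel '[{"dx":0.05,"dy":0.12,"dz":0.3,"rx":-0.06,"ry":0.01,"rz":0.01,"gripper":-1},{"dx":0,"dy":0,"dz":0.3,"rx":0,"ry":0,"rz":0,"gripper":-1},{"dx":0,"dy":0,"dz":0,"rx":0,"ry":0,"rz":0,"gripper":-1}]' >/dev/null;  python3 go.py .5845 -.1635 .176 9.4
python3 - <<'E'
from h import *
o=arm.get_obs(); np.savez("p4.npz",p=o["tcp_pos"],R=o["orientation"])
r=lambda im,x,y,w,h,k: cv2.resize(im[y:y+h,x:x+w],None,fx=k,fy=k,interpolation=cv2.INTER_CUBIC)
c=get_calibration("wrist");np.savez("w4.npz",**c)
I={}
for n in("side","scene","wrist"):
    I[n]=snapshot(n); cv2.imwrite(f"pics/{n}4.png",I[n])
p=np.zeros((600,800,3),np.uint8)
p[:,:400]=r(I["side"],345,225,80,120,5); p[:300,400:]=r(I["scene"],230,225,80,60,5); p[300:,400:]=r(I["wrist"],220,200,200,150,2)
cv2.imwrite("pics/m4.png",p)
E
```

```text
shift after turn [-0.031  0.072  0.063] turn [-0.028 -0.003  0.013] tcp [ 0.5819 -0.1618  0.1785] F [-0.3  0.3 -0. ] w 0.0101 t 8.55
```

View pics/m4.png

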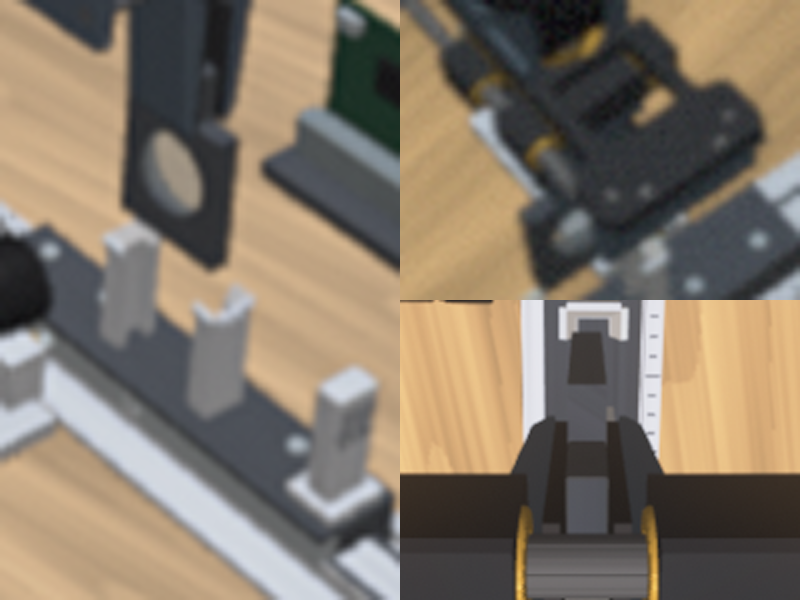

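Run:
```python
from h import *
np.set_printoptions(precision=4,suppress=True)
c=dict(np.load("w4.npz")); d=np.load("p4.npz"); p,R=d["p"],d["R"]
P=lambda u,v,z: atz(c,(220+(u-400)/2,200+(v-300)/2),z)[:2]
th=np.radians(9.4); yv=np.array([np.sin(th),np.cos(th)]); xv=np.array([yv[1],-yv[0]])
L=lambda X,o: np.array([(X-o)@xv,(X-o)@yv])*1000
t=p[:2]
print("R",R)
print("card +y bottom edge, rel tcp mm",[L(P(u,332,.1075),t) for u in(574,606)])
print("ch +y tips rel tcp",[L(P(u,338,.091),t) for u in(560,570,618,628)], "outer",[L(P(u,304,.091),t) for u in(561,628)])
s=get_calibration("side"); S=lambda u,v,z: atz(s,(345+u/5,225+v/5),z)[:2]
print("side: card -x bottom corners",L(S(123,207,.1075),t),L(S(213,268,.1075),t))
H=np.array([.5845,-.1635]); print("H rel",L(H,t))
def q(x,y,z): return np.r_[t+x*xv+y*yv,z]
print("side tops left",[L(S(u,v,.091),t) for u,v in((105,240),(135,222),(158,232))])
print("side tops right",[L(S(u,v,.091),t) for u,v in((192,300),(250,290),(222,318))])
# model overlay
im=cv2.imread("pics/side4.png"); k=6; x0,y0=350,235
b=cv2.resize(im[y0:y0+100,x0:x0+80],None,fx=k,fy=k,interpolation=cv2.INTER_CUBIC)
def poly(pts,col):
    Q=((proj(s,pts)-[x0,y0]+.5)*k).astype(int); cv2.polylines(b,[Q],True,col,1)
bz=p[2]-.071
poly([q(sx*.005,sy*.028,bz) for sx,sy in((-1,-1),(1,-1),(1,1),(-1,1))],(0,0,255))
hx,hy=L(H,t)/1000
for sy in(-1,1):
    poly([q(hx+sx*.010,hy+sy*y,.091) for sx,y in((-1,.022),(1,.022),(1,.036),(-1,.036))],(0,255,0))
cv2.imwrite("pics/ov4.png",b)
```

```text
R [[ 0.161   0.9869 -0.0048]
 [ 0.9869 -0.161   0.0014]
 [ 0.0006 -0.0049 -1.    ]]
card +y bottom edge, rel tcp mm [array([-4.8315, 26.9039]), array([ 6.128 , 26.9376])]
ch +y tips rel tcp [array([-10.3444,  21.0223]), array([-6.6674, 21.0333]), array([10.9747, 21.0884]), array([14.6496, 21.1005])] outer [array([-9.8811, 33.6613]), array([14.4206, 33.7328])]
side: card -x bottom corners [-6.356  22.3769] [ -3.8568 -30.041 ]
H rel [ 2.8655 -1.2343]
side tops left [array([-12.3892,  25.545 ]), array([ 5.7129, 27.2465]), array([ 8.9128, 16.3075])]
side tops right [array([ -9.897 , -25.7204]), array([ 13.4138, -35.2193]), array([ -7.9117, -41.5739])]
```

View pics/ov4.png

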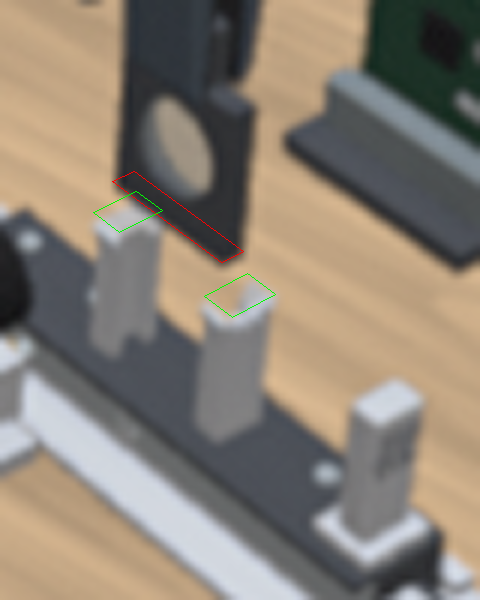

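```bash
python3 -m handwheel '[{"dx":-0.01,"dy":0.03,"dz":0.1,"rx":-0.03,"ry":0,"rz":0.01,"gripper":-1},{"dx":0,"dy":0,"dz":0.2,"rx":0,"ry":0,"rz":0,"gripper":-1},{"dx":0,"dy":0,"dz":0.1,"rx":0,"ry":0,"rz":0,"gripper":-1}]' >/dev/null;  python3 go.py .5831 -.1623 .107 9.4
```

```text
shift after turn [-1.000e-03 -5.200e-02  1.438e+00] turn [0.039 0.002 0.007] tcp [ 0.5851 -0.1626  0.1645] F [-0.8  0.4 -0.9] w 0.01 t 9.075
```

```bash
python3 -m handwheel '[{"dx":0,"dy":-0.04,"dz":0,"rx":0.03,"ry":0,"rz":0,"gripper":-1},{"dx":0,"dy":0,"dz":0.1,"rx":0,"ry":0,"rz":0,"gripper":-1}]' >/dev/null;  python3 go.py .5831 -.1623 .107 9.4
```

```text
shift after turn [-0.    -0.01   1.329] turn [0.007 0.002 0.007] tcp [ 0.5835 -0.1624  0.1601] F [ 0.3  0.7 -0.7] w 0.0098 t 9.325
```

Aligned; descending into the holder in small steps while watching the force.

```bash
python3 -m handwheel '[{"dx":0,"dy":-0.01,"dz":0.15,"rx":0,"ry":0,"rz":0,"gripper":-1},{"dx":0,"dy":0,"dz":0.15,"rx":0,"ry":0,"rz":0,"gripper":-1}]' >/dev/null;  python3 go.py .5831 -.1623 .107 9.4; python3 -m handwheel '[{"dx":0,"dy":0,"dz":0.15,"rx":0,"ry":0,"rz":0,"gripper":-1},{"dx":0,"dy":0,"dz":0.15,"rx":0,"ry":0,"rz":0,"gripper":-1}]' >/dev/null;  python3 go.py .5831 -.1623 .107 9.4
```

```text
shift after turn [ 0.004 -0.017  1.026] turn [0.018 0.003 0.006] tcp [ 0.5837 -0.1626  0.148 ] F [-0.  -0.7 -0.2] w 0.0101 t 9.575
shift after turn [ 0.004 -0.017  0.7  ] turn [0.018 0.003 0.006] tcp [ 0.5838 -0.1626  0.135 ] F [ 0.4  1.2 -0.6] w 0.0095 t 9.825
```

```bash
python3 -m handwheel '[{"dx":0,"dy":0,"dz":0.2,"rx":0,"ry":0,"rz":0,"gripper":-1},{"dx":0,"dy":0,"dz":0.2,"rx":0,"ry":0,"rz":0,"gripper":-1},{"dx":0,"dy":0,"dz":0.12,"rx":0,"ry":0,"rz":0,"gripper":-1}]' >/dev/null;  python3 go.py .5831 -.1623 .107 9.4; python3 -m handwheel '[{"dx":0,"dy":0,"dz":0.08,"rx":0,"ry":0,"rz":0,"gripper":-1},{"dx":0,"dy":0,"dz":0.05,"rx":0,"ry":0,"rz":0,"gripper":-1}]' >/dev/null;  python3 go.py .5831 -.1623 .107 9.4
```

```text
shift after turn [ 0.003 -0.019  0.134] turn [0.016 0.002 0.006] tcp [ 0.5838 -0.1626  0.1124] F [ 0.7 -0.2  0.2] w 0.01 t 10.2
shift after turn [ 0.005 -0.023  0.01 ] turn [0.017 0.003 0.006] tcp [ 0.584  -0.1627  0.1074] F [-1.6  0.5 10.6] w 0.0094 t 10.45
```

```bash
python3 -m handwheel '[{"dx":0,"dy":0,"dz":0,"rx":0,"ry":0,"rz":0,"gripper":0},{"dx":0,"dy":0,"dz":0,"rx":0,"ry":0,"rz":0,"gripper":0},{"dx":0,"dy":0,"dz":0,"rx":0,"ry":0,"rz":0,"gripper":0},{"dx":0,"dy":0,"dz":0,"rx":0,"ry":0,"rz":0,"gripper":0}]' >/dev/null;  python3 go.py .5831 -.1623 .107 9.4; python3 -m handwheel '[{"dx":0,"dy":0,"dz":-0.5,"rx":0,"ry":0,"rz":0,"gripper":0},{"dx":0,"dy":0,"dz":-1,"rx":0,"ry":0,"rz":0,"gripper":0},{"dx":0,"dy":0,"dz":-1,"rx":0,"ry":0,"rz":0,"gripper":0},{"dx":0,"dy":0,"dz":0,"rx":0,"ry":0,"rz":0,"gripper":0}]' >/dev/null;  python3 go.py .5675 -.262 .15 -80.6
python3 - <<'E'
from h import *
k=6;x0,y0=345,225
im=snapshot("side"); cv2.imwrite("pics/side5.png",im)
cv2.imwrite("pics/s5.png",cv2.resize(im[y0:y0+100,x0:x0+90],None,fx=k,fy=k,interpolation=cv2.INTER_CUBIC))
E
```

```text
shift after turn [ 0.006 -0.014  0.015] turn [0.014 0.003 0.007] tcp [ 0.5836 -0.1626  0.1076] F [-0.1  0.5 -0. ] w 0.0444 t 10.95
shift after turn [-0.026 -2.52   1.486] turn [-1.000e-03  1.000e-03 -8.993e+00] tcp [ 0.5829 -0.1624  0.2094] F [-0.4 -0.   0.2] w 0.0454 t 11.45
```

View pics/s5.png

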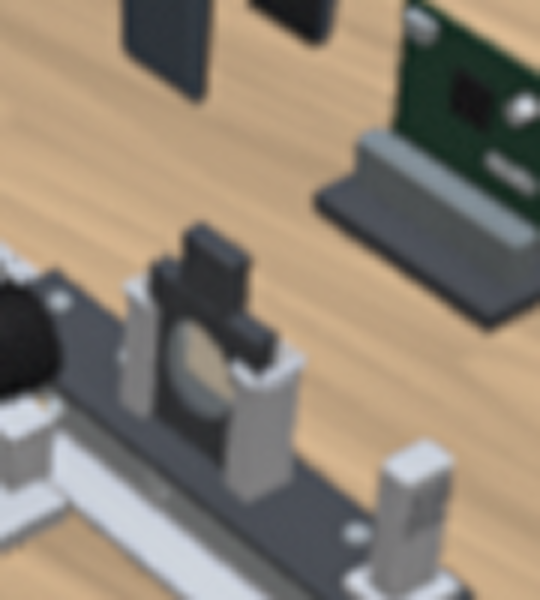

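```bash
python3 -m handwheel '[{"dx":-0.6,"dy":0,"dz":0,"rx":0,"ry":0,"rz":0,"gripper":0},{"dx":-1,"dy":0,"dz":0,"rx":0,"ry":0,"rz":0,"gripper":0},{"dx":-0.9,"dy":0,"dz":0,"rx":0,"ry":0,"rz":0,"gripper":0},{"dx":0,"dy":0,"dz":0,"rx":0,"ry":0,"rz":-0.6,"gripper":0},{"dx":0,"dy":0,"dz":0,"rx":0,"ry":0,"rz":-1,"gripper":0}]'|sed -n 2p;  python3 -m handwheel '[{"dx":0,"dy":0,"dz":0,"rx":0,"ry":0,"rz":-1,"gripper":0},{"dx":0,"dy":0,"dz":0,"rx":0,"ry":0,"rz":-1,"gripper":0},{"dx":0,"dy":0,"dz":0,"rx":0,"ry":0,"rz":-1,"gripper":0},{"dx":0,"dy":0,"dz":0,"rx":0,"ry":0,"rz":-1,"gripper":0},{"dx":0,"dy":0,"dz":0,"rx":0,"ry":0,"rz":-1,"gripper":0}]'|sed -n 2p; python3 go.py .568 -.2625 .072 -80.6
```

```text
tcp_pos: [0.5612, -0.2617, 0.1983]
tcp_pos: [0.5565, -0.2601, 0.1881]
shift after turn [-0.294 -0.013  2.903] turn [ 0.014 -0.218 -2.174] tcp [ 0.5565 -0.2601  0.1881] F [-0.3  1.2  0.3] w 0.0455 t 12.75
```

```bash
python3 -m handwheel '[{"dx":0,"dy":0,"dz":0,"rx":0.01,"ry":-0.1,"rz":-1,"gripper":0},{"dx":0,"dy":0,"dz":0,"rx":0,"ry":-0.1,"rz":-1,"gripper":0},{"dx":0,"dy":0,"dz":0,"rx":0,"ry":0,"rz":-0.1,"gripper":0},{"dx":0,"dy":0,"dz":0,"rx":0,"ry":0,"rz":0,"gripper":0}]'>/dev/null; python3 go.py .568 -.2625 .072 -80.6
```

```text
shift after turn [-0.374 -0.038  2.731] turn [ 0.024 -0.082 -0.023] tcp [ 0.5535 -0.2586  0.1813] F [1.2 0.4 0.6] w 0.0455 t 13.25
```

```bash
python3 -m handwheel '[{"dx":-0.37,"dy":-0.04,"dz":0,"rx":0.02,"ry":-0.08,"rz":-0.02,"gripper":0},{"dx":0,"dy":0,"dz":0.5,"rx":0,"ry":0,"rz":0,"gripper":0},{"dx":0,"dy":0,"dz":0.5,"rx":0,"ry":0,"rz":0,"gripper":0},{"dx":0,"dy":0,"dz":0,"rx":0,"ry":0,"rz":0,"gripper":0}]'>/dev/null; python3 go.py .568 -.2625 .072 -80.6
```

```text
shift after turn [0.096 0.015 1.691] turn [-0.     0.02  -0.027] tcp [ 0.5717 -0.2637  0.1396] F [ 0.3 -0.   0.2] w 0.0458 t 13.75
```

```bash
python3 -m handwheel '[{"dx":0.09,"dy":0.01,"dz":0.4,"rx":0,"ry":0.02,"rz":-0.03,"gripper":0},{"dx":0,"dy":0,"dz":0.4,"rx":0,"ry":0,"rz":0,"gripper":0},{"dx":0,"dy":0,"dz":0,"rx":0,"ry":0,"rz":0,"gripper":0}]'>/dev/null; python3 go.py .568 -.2625 .072 -80.6
```

```text
shift after turn [0.035 0.01  0.863] turn [-0.004  0.012  0.001] tcp [ 0.5693 -0.2631  0.1065] F [ 0.6  0.  -0. ] w 0.0456 t 14.125
```

```bash
python3 -m handwheel '[{"dx":0.03,"dy":0.01,"dz":0.4,"rx":0,"ry":0.01,"rz":0,"gripper":0},{"dx":0,"dy":0,"dz":0.4,"rx":0,"ry":0,"rz":0,"gripper":0},{"dx":0,"dy":0,"dz":0,"rx":0,"ry":0,"rz":0,"gripper":0}]'>/dev/null; python3 go.py .568 -.2625 .072 -80.6;python3 -m handwheel '[{"dx":0,"dy":0,"dz":0,"rx":0,"ry":0,"rz":0,"gripper":-1},{"dx":0,"dy":0,"dz":0,"rx":0,"ry":0,"rz":0,"gripper":-1},{"dx":0,"dy":0,"dz":0,"rx":0,"ry":0,"rz":0,"gripper":-1},{"dx":0,"dy":0,"dz":0,"rx":0,"ry":0,"rz":0,"gripper":-1}]' 25 >/dev/null; python3 go.py .568 -.2625 .072 -80.6
```

```text
shift after turn [0.007 0.001 0.012] turn [-0.004  0.003  0.   ] tcp [ 0.5683 -0.2626  0.0725] F [0.6 0.6 0.4] w 0.0456 t 14.5
shift after turn [0.028 0.013 0.036] turn [-0.009  0.016 -0.004] tcp [ 0.569  -0.2632  0.0734] F [ 0.3 -0.6 -2.6] w 0.0137 t 15.0
```

```bash
python3 - <<'E'
from h import *
s=get_calibration("side"); th=np.radians(9.4); yv=np.array([np.sin(th),np.cos(th)]); xv=np.array([yv[1],-yv[0]]); H=np.array([.5836,-.1638])
for u,v,z in((283,255,.07),(190,290,.07),(150,260,.097),(245,325,.026),(285,320,.04)):
    d=atz(s,(295+u/5,230+v/5),z)[:2]-H; print(u,v,d@xv*1e3,d@yv*1e3)
# stand plate corners
for u,v in((10,440),(80,515),(305,400)):
    d=atz(s,(295+u/5,230+v/5),.006)[:2]-H; print(u,v,d@xv*1e3,d@yv*1e3)
c=dict(np.load("w1.npz"))
for u,v in((200,262),(225,268),(300,281)):
    d=atz(c,(u,v),.006)[:2]-H; print("w1",u,v,d@xv*1e3,d@yv*1e3)
E
cat > f.py <<'E'
from h import *
o=arm.get_obs(); th=np.radians(9.4); y=np.array([np.sin(th),np.cos(th),0]); x=np.array([y[1],-y[0],0])
g=o["tcp_pos"]-[.5690,-.2632,0]
print("s mm %.1f  x %.1f z %.1f Fy %.1f Fx %.1f t %.2f w %.4f"%(g@y*1e3,g@x*1e3,o["tcp_pos"][2]*1e3,o["wrist_force"]@y,o["wrist_force"]@x,o["clock"],o["grip_width"]))
E
```

```text
283 255 -38.14289095988276 44.44969137371753
190 290 -83.72718119265737 49.819286127493996
150 260 -105.54365925020493 49.14034285574009
245 325 -45.76390315797471 58.41841167198043
285 320 -40.88921240006455 38.12534518121594
10 440 -156.76478972249012 77.65976019180454
80 515 -160.21649300138193 23.5862996727885
305 400 -41.13610327166032 22.49531679207648
w1 200 262 -155.18726660973485 80.5828617460054
w1 225 268 -125.85801356027643 77.99887882094701
w1 300 281 -37.57013264979172 76.25737077812977
```

```bash
python3 -m handwheel '[{"dx":0,"dy":0.1,"dz":0,"rx":0,"ry":0,"rz":0,"gripper":-1},{"dx":0,"dy":0.2,"dz":0,"rx":0,"ry":0,"rz":0,"gripper":-1}]' >/dev/null; python3 f.py; python3 -m handwheel '[{"dx":0,"dy":0.25,"dz":0,"rx":0,"ry":0,"rz":0,"gripper":-1},{"dx":0,"dy":0.25,"dz":0,"rx":0,"ry":0,"rz":0,"gripper":-1}]' >/dev/null; python3 f.py
```

```text
s mm 10.3  x 0.1 z 73.5 Fy -5.8 Fx 0.9 t 15.25 w 0.0142
s mm 28.7  x 0.2 z 73.5 Fy -5.3 Fx 0.8 t 15.50 w 0.0138
```

```bash
python3 go.py .568 -.2625 .072 -80.6
```

```text
shift after turn [ 0.034 -0.705  0.037] turn [-0.046  0.023 -0.009] tcp [ 0.5739 -0.2349  0.0735] F [-0.  -5.4 -1.8] w 0.0138 t 15.5
```

```bash
python3 -m handwheel '[{"dx":0,"dy":0.12,"dz":0,"rx":0,"ry":0,"rz":0,"gripper":-1}]' >/dev/null; python3 f.py; for i in 1 2 3; do python3 -m handwheel '[{"dx":0,"dy":0.06,"dz":0,"rx":0,"ry":0,"rz":0,"gripper":-1}]' >/dev/null; python3 f.py; done
```

```text
s mm 33.8  x 0.2 z 73.5 Fy -3.2 Fx 0.8 t 15.62 w 0.0139
s mm 36.6  x 0.3 z 73.4 Fy -3.4 Fx 0.0 t 15.75 w 0.0140
s mm 39.1  x 0.3 z 73.4 Fy -3.6 Fx 0.7 t 15.88 w 0.0140
s mm 41.6  x 0.3 z 73.5 Fy -2.9 Fx 0.7 t 16.00 w 0.0138
```

```bash
for i in 1 2 3 4; do python3 -m handwheel '[{"dx":0,"dy":0.04,"dz":0,"rx":0,"ry":0,"rz":0,"gripper":-1}]' >/dev/null; python3 f.py; done
```

```text
s mm 43.4  x 0.3 z 73.4 Fy -2.6 Fx 0.0 t 16.12 w 0.0139
s mm 45.3  x 0.3 z 73.4 Fy -2.1 Fx 0.6 t 16.25 w 0.0139
s mm 47.5  x 0.3 z 73.4 Fy -0.6 Fx 0.6 t 16.38 w 0.0138
s mm 50.4  x 0.3 z 73.4 Fy 3.8 Fx 0.9 t 16.50 w 0.0140
```

```bash
for i in 1 2 3; do python3 -m handwheel '[{"dx":0,"dy":0.02,"dz":0,"rx":0,"ry":0,"rz":0,"gripper":-1}]' >/dev/null; python3 f.py; done
```

```text
s mm 51.8  x 0.4 z 73.4 Fy -0.7 Fx -0.1 t 16.62 w 0.0135
s mm 52.0  x 0.3 z 73.4 Fy -4.8 Fx 0.6 t 16.75 w 0.0138
s mm 52.0  x 0.4 z 73.5 Fy -3.6 Fx 0.2 t 16.88 w 0.0137
```

```bash
for i in 1 2; do python3 -m handwheel '[{"dx":0,"dy":0,"dz":0,"rx":0,"ry":0,"rz":0,"gripper":-1},{"dx":0,"dy":0,"dz":0,"rx":0,"ry":0,"rz":0,"gripper":-1}]' >/dev/null; python3 f.py; done
python3 - <<'E'
from h import *
im=snapshot("side"); 
cv2.imwrite("pics/s6.png",cv2.resize(im[190:340,290:490],None,fx=4,fy=4,interpolation=cv2.INTER_CUBIC))
E
```

```text
s mm 51.9  x 0.3 z 73.4 Fy -0.9 Fx 0.5 t 17.12 w 0.0139
s mm 51.9  x 0.3 z 73.4 Fy -1.2 Fx 0.6 t 17.38 w 0.0140
```

View pics/s6.png

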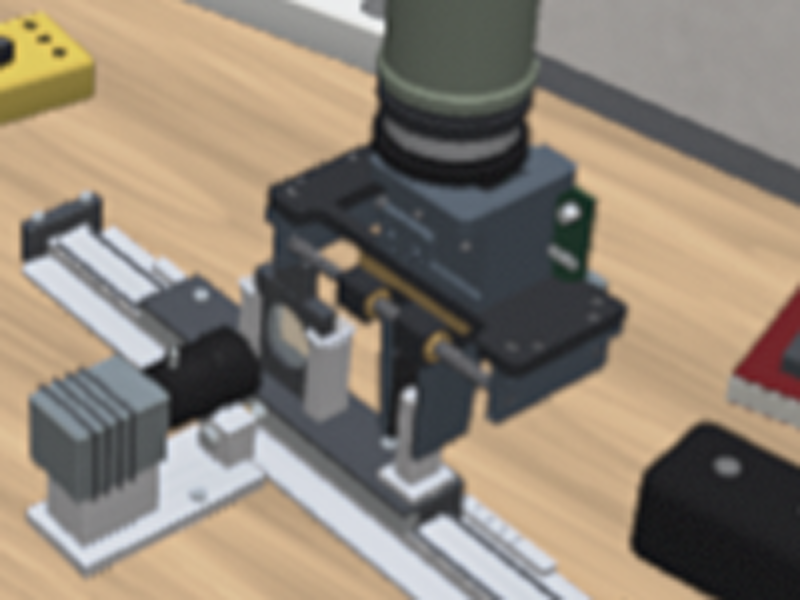

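```bash
python3 f.py; python3 -c "
from cell import arm; print(arm.finish_job())"
```

```text
s mm 51.9  x 0.3 z 73.4 Fy -1.4 Fx 1.6 t 17.43 w 0.0137
the job is handed in; nothing more can be done
None
```

The filter is in the slide's holder and the slide is parked at the notch in front of the lens. I handed the job in at 17.4 s with the post still gripped at 25 N; the system gives no verdict.

- **Filter:** I lifted the round-window card from the far (+y) place of the rack and lowered it into the holder until it touched the floor at the expected height, with about 10 N of contact. I then let go, and the side picture showed it seated and upright.
- **Slide:** I gripped the post by its broad faces and ran the slide about 52 mm along the rail. Just before the notch the force along the rail turned to a +3.8 N pull forward. Past 51.8 mm it became a push back of about 5 N, and further small pushes did not move the slide. My estimate from the pictures before moving was about 50 mm, so the two roughly agree.
- **Last checks:** the slide held still at 51.9 mm with 1–1.4 N left along the rail, and the fingers were 13.7 mm apart on the 14 mm post. The final side picture showed the filter upright in front of the lens.
- **Not measured:** I inferred the notch position from the forces. I did not measure the 2 mm offset to the ball separately. I also did not compare the other objects with their starting places afterwards, though I felt no contact with any of them.

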